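# Set out the filling kit for a dental demonstration

## Task

Set the desk for the filling demonstration: put the black carton flat on the desk midway between the plaster jaw and the blue mixing slab, and only then stand the white jar with the yellow lid upright on the middle of that carton. Stand the amber bottle upright on the middle of the blue slab, and lay the green syringe crosswise in front of the jaw's straight heel side (the side towards the robot), parallel to it and centred on it, with its axis 8 cm from the jaw's middle. Leave the white carton and the air duster can where they stand.

Things in the scene. Friction and masses are not known exactly. Their poses are not given: they have to be found in the camera images.
- carton: black cardboard carton with copper bands, loose, 70 (its x) x 48 (its y) x 35 mm high, about 110 g; origin at the centre of its underside, z up. It starts lying flat on the desk; its final yaw is free
- jar: white plastic jar with a yellow lid, loose, 40 mm high, body 38 mm and lid (the top 12 mm) 42 mm in diameter, about 60 g; origin at the centre of its underside, z up. Starts upright
- bottle: amber glass bottle with a black cap, loose; body 32 mm in diameter up to 40 mm above its underside, then a shoulder and a cap 19 mm in diameter from 48 to 64 mm; about 50 g; origin at the centre of its underside, z up. Starts upright
- syringe: green composite syringe with a black tip cap and a white plunger, lying flat, about 96 mm long along its x (cap at +x, plunger at -x), loose, about 30 g. The straight barrel, from 26 mm behind to 30 mm ahead of the origin, is 13 mm wide (its y) and 13 mm high; a finger flange 24 mm wide sits 28 mm behind the origin. Origin at the centre of the barrel's underside, z up. Which way its tip points in the end is free
- jaw: plaster dental model, fixed: a cream base 64 (its x) x 72 (its y) mm with pink gum and a horseshoe of white teeth, 34 mm high in all. Origin at the centre of its underside. Its straight heel side, where the horseshoe is open, faces the robot (its -x; the base's edge is 32 mm from the origin) and lies along its y; yaw within about 0.15 rad. The syringe belongs at 80 mm from the origin towards its -x
- slab: blue plastic mixing slab, fixed flat on the desk, 70 (its x) x 90 (its y) x 8 mm high; origin at the centre of its underside, so its top is 8 mm above the origin. It lies about 0.30 m from the jaw, to the jaw's left or right as seen from the robot
- white_carton: white carton with red bands, loose, 70 x 48 x 35 mm, origin at the centre of its underside; a bystander to leave where it is
- duster: air duster can, loose, dark grey with a white paper label and a white nozzle, 52 mm in diameter and 151 mm high, origin at the centre of its underside; a bystander to leave where it is

How it is judged:
On the way, in this order (a step that is already met when the one before it is completed fails the run):
1. the black carton lies at rest midway between the jaw and the slab (horizontal distance between carton and slab below 0.18 m and horizontal distance between carton and jaw below 0.18 m and x of carton in the frame of jaw between -0.015 and 0.015 m and (y of carton in the frame of jaw between 0.135 and 0.165 m or y of carton in the frame of jaw between -0.165 and -0.135 m) and height (world z) of carton below 0.006 m and angle between carton's own z axis and vertical below 0.1 rad and linear speed of carton below 0.02 m/s and angular speed of carton below 0.3 rad/s), for 0.2 s.
2. the jar stands at rest on the carton (horizontal distance between jar and carton below 0.012 m and angle between jar's own z axis and vertical below 0.1 rad and height (world z) of jar between 0.029 and 0.041 m and linear speed of jar below 0.02 m/s and angular speed of jar below 0.3 rad/s), for 0.2 s.
At the end, for the whole second after the job is handed in: All released and at rest: black carton flat, midway between jaw and slab (10 mm); jar upright on its middle (12 mm); bottle upright on the slab's middle (12 mm); syringe flat on the desk, within 15 mm each way of the point 80 mm before the jaw, parallel to its heel side (0.2 rad) (all of step 1 and all of step 2 and horizontal distance between bottle and slab below 0.012 m and angle between bottle's own z axis and vertical below 0.1 rad and height (world z) of bottle between 0.003 and 0.013 m and linear speed of each of bottle, syringe below 0.02 m/s and angular speed of each of bottle, syringe below 0.3 rad/s and x of syringe in the frame of jaw between -0.095 and -0.065 m and y of syringe in the frame of jaw between -0.015 and 0.015 m and angle between the x axis of syringe and the y axis of jaw, either way round below 0.2 rad and height (world z) of syringe below 0.015 m and angle between syringe's own x axis and vertical above 1.4 rad); the robot touches nothing.
It fails at once if the white carton is shifted by more than 15 mm (distance of white_carton from where it was at the start of the episode above 0.015 m).
It fails at once if the air duster can is shifted or tipped by more than 15 mm (distance of duster from where it was at the start of the episode above 0.015 m).
It also fails if it takes over 106 s, if anything falls off the work surface, if the arm or the gripper's body presses on something with over 40 N, if the wrist force passes 120 N, or if a joint passes its speed limit or range.

## Robot

A 7-joint arm with a two-finger parallel gripper is mounted at the origin on the work surface. World frame = base frame: x ahead of the robot, y to its left, z up, the work surface at z = 0. Lengths are in m, angles in rad, forces in N, time in s.
With the tool pointing down it reaches from about 0.425 to 1.025 m from the base axis. Payload 3.6 kg.
Tool frame: the origin (TCP) lies at the very end of the fingers, on their centre line; the grasp point (between the pads) lies 19 mm behind it; z points along the fingers, y is the line along which they close (so a half turn about z gives the same grasp; the last joint's range is limited). The gripper opens to 85 mm and grips with 20 to 120 N. Pads are 22 mm wide; open, the fingers measure 114 mm over their backs; the gripper's body (76 mm by 85 mm) begins 54 mm behind the grasp point. The pads swing forward as they close: fully open they stand 13 mm farther back than shut.
Start: joints at [1.091, 0.591, 0.048, 1.609, -0.033, 0.943, -0.034], TCP at [0.273, -0.672, 0.231] pointing down, gripper open.
Joint ranges: [-2.69, 2.69], [-0.47, 2.24], [-1.27, 1.36], [0.19, 2.51], [-1.53, 4.68], [0.08, 2.07], [-3.09, 3.09]. Speed limits (rad/s): [2.57, 2.57, 3.14, 3.14, 3.14, 3.14, 3.14].

## Interface

Orientations are given as a 3x3 rotation matrix whose columns are the frame's x, y, z axes.
In Python, from plant import arm, imaging, job, nets gives the robot as it stands.
- The arm moves only by the shell command python3 -m jog 'ROWS' [OPENING]. ROWS is JSON, a list of rows, each an object of numbers: "x", "y", "z": the shift along the tool's x, y, z in mm; "spin": the turn about the tool's z in degrees. A call has 1 to 8 rows; each row is the pose to reach, as a shift and turn from the pose commanded when the call began, along the tool's axes at that moment; what a row does not reach only later rows make up. A row lasts 1/10 s, in which the tool goes at most 50 mm and 8.59 degrees, less where a joint would pass 70% of its speed; a pose out of reach is approached as far as the arm can. A call with a gripper value outside its range is refused whole. OPENING is the opening, from 0 (shut) to 1 (fully open), set as the call begins (- or left out, the last holds). The fingers move at their own pace and stop on an object; the grip force is fixed at half the most. Time passes only in rows, so rows that repeat a pose let the fingers close. It gives the time, the measured TCP pose, the force, the opening and the grip force at its end, in the units of the state.
- arm.read_state(): the state, without advancing time (a new reading comes with each control period).
- imaging.camera(name): name is "scene" or "top" or "wrist"; returns a dict with "pixels" (420x560x3 uint8, blue, green, red), "depth" (420x560 float32, m along the optical axis (not along the pixel's ray), 0 where there is no reading), "fx", "fy", "cx", "cy" (pixels), "k1" (the pictures are not rectified: a ray, as slopes to the right and down, at radius r is drawn at 1 + k1 r^2 times it, then the intrinsics apply), "T" (4x4, takes a point from camera to world coordinates). Camera axes: x right, y down, z forward; pixel columns grow to the right and rows downward; lengths in m; the calibration is good to about 2 mm. A picture is of the moment at which its call begins.
- job.hand_in(): hands the job in; it is judged then, once.
Trained networks look in a picture, given as the dict that the camera call returned (one of the last four; its "shot" number tells which), for a name from the list of things; names that differ only in an ending like _2 or _b are one class to them, and where a whole thing is asked for, a point or a joint stands for the part that bears it (a point fixed in the world has none). Each returns a list of dicts, best first, with "score" (0 to 1); they miss things now and then, are a little off and sometimes report something else, mostly with a low value. They report only what shows in the picture. A call takes as long as a camera call.
- nets.masks_of(target, picture): "mask" (420x560 bool, what is visible of it) and "point" ([column, row] in pixels, amid what is visible of it).
- nets.landmark_of(target, picture): "point" ([column, row] in pixels: a listed point, or the origin of a listed thing).
The state is a dict: "time": time; "joint_positions": joint angles; "dq": joint speeds; "joint_torque": joint torques, N m; "tcp_pos": TCP position; "tool_rot": TCP orientation; "contact_force": force on the tool from outside, world axes, zero at the start; "wrist_torque": the same for the moment, N m; "opening": finger opening in m; "gripper_force": force on a finger pad.
Only numpy, scipy, OpenCV 4.12 (cv2) and the standard library are available. Lean on these libraries where they do the work, as an engineer would, in place of code of your own. Each camera call takes 0.05 s, during which the arm holds its last target. There are 200 camera calls.

## Working session

There is one attempt and no reset: what is moved stays moved. The work goes in short steps, Python scripts to look and compute and a shell command to move; the robot and the scene stay as the last step left them, time stands still between calls to the robot, and variables do not carry over. Pictures are saved under pics/ and viewed, at most 14 in all, crops included, and the job is handed in when it is done.

```bash
ls; mkdir -p pics; cat > h.py <<'E'
import numpy as np, cv2
from plant import arm, imaging, job, nets
def cloud(p):
    "world points per pixel"
    v,u=np.mgrid[0:420,0:560]
    K=np.array([[p['fx'],0,p['cx']],[0,p['fy'],p['cy']],[0,0,1.]])
    n=cv2.undistortPoints(np.stack([u,v],-1).reshape(-1,1,2).astype(float),K,np.array([p['k1'],0,0,0.])).reshape(420,560,2)
    d=p['depth']
    c=np.concatenate([n*d[...,None],d[...,None]],-1)
    w=c@p['T'][:3,:3].T+p['T'][:3,3]
    w[d==0]=np.nan
    return w
def find(p,name):
    m=nets.masks_of(name,p)
    return m
def rect(xy):
    (c,s,a)=cv2.minAreaRect(xy.astype(np.float32)*1000)
    return np.array(c)/1000,s,a
E
python3 - <<'E'
from h import *
s=arm.read_state();print(s['tcp_pos'],s['tool_rot'],s['opening'])
for n in('scene','top'):
    p=imaging.camera(n);p['T']=np.array(p['T']);cv2.imwrite(f'pics/{n}0.png',p['pixels']);w=cloud(p)
    print(n,p['T'][:3,3])
    for t in('carton','jar','bottle','syringe','jaw','slab','white_carton','duster'):
        for m in find(p,t)[:2]:
            q=w[m['mask']];q=q[~np.isnan(q[:,0])]
            if len(q)<10: continue
            zt=np.percentile(q[:,2],97);top=q[q[:,2]>zt-.006]
            print(t,round(m['score'],2),np.round(m['point']),m['mask'].sum(),'ztop',round(zt,3),'all',[np.round(x,3) for x in rect(q[:,:2])],'top',[np.round(x,3) for x in rect(top[:,:2])])
E
```

```text
pics
[ 0.27249568 -0.67094972  0.23015197] [[ 9.26482257e-01  3.76337231e-01 -9.57379830e-04]
 [ 3.76338424e-01 -9.26480116e-01  1.99610405e-03]
 [-1.35785105e-04 -2.20965380e-03 -9.99997549e-01]] 0.08540575770286225
scene [1.12157498 0.60380962 0.90681084]
carton 0.96 [417. 270.] 906 ztop 0.039 all [array([0.426, 0.287]), array([107.03 ,  51.091]), np.float64(18.217)] top [array([0.441, 0.294]), array([73.313, 47.277]), np.float64(18.029)]
jar 0.85 [314. 203.] 373 ztop 0.042 all [array([0.435, 0.009]), array([72.237, 45.139]), np.float64(42.539)] top [array([0.446, 0.017]), array([43.22, 38.86]), np.float64(7.496)]
bottle 0.55 [235. 142.] 252 ztop 0.065 all [array([ 0.425, -0.308]), array([82.975, 30.386]), np.float64(56.025)] top [array([ 0.435, -0.291]), array([23.156, 15.423]), np.float64(50.631)]
syringe 0.71 [218. 208.] 805 ztop 0.035 all [array([ 0.616, -0.151]), array([104.705,  75.312]), np.float64(88.483)] top [array([ 0.625, -0.137]), array([42.979, 62.114]), np.float64(1.817)]
syringe 0.53 [404. 331.] 305 ztop 0.016 all [array([0.555, 0.358]), array([95.684, 19.741]), np.
[... 1845 characters left out ...]
0.62 , -0.138]), array([64.72 , 70.362]), np.float64(0.515)] top [array([ 0.623, -0.138]), array([40.469, 60.164]), np.float64(0.659)]
slab 0.79 [203. 199.] 1350 ztop 0.013 all [array([0.628, 0.156]), array([74.72 , 92.794]), np.float64(7.398)] top [array([0.626, 0.155]), array([70.432, 89.986]), np.float64(7.496)]
white_carton 0.95 [441. 224.] 932 ztop 0.04 all [array([ 0.553, -0.36 ]), array([49.193, 71.692]), np.float64(65.132)] top [array([ 0.554, -0.361]), array([48.711, 70.102]), np.float64(65.484)]
duster 0.97 [405. 147.] 1056 ztop 0.154 all [array([ 0.719, -0.278]), array([52.366, 52.577]), np.float64(41.964)] top [array([ 0.721, -0.274]), array([20.571, 19.445]), np.float64(39.229)]
```

View pics/top0.png

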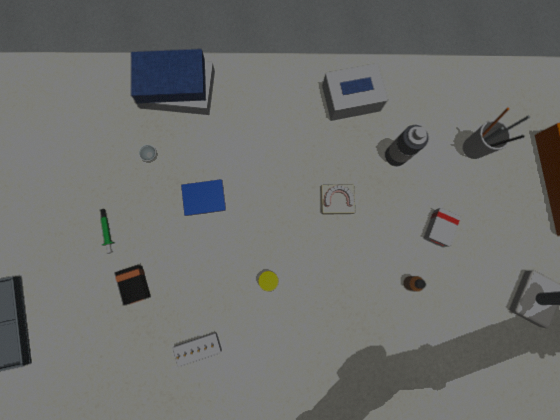

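View pics/scene0.png

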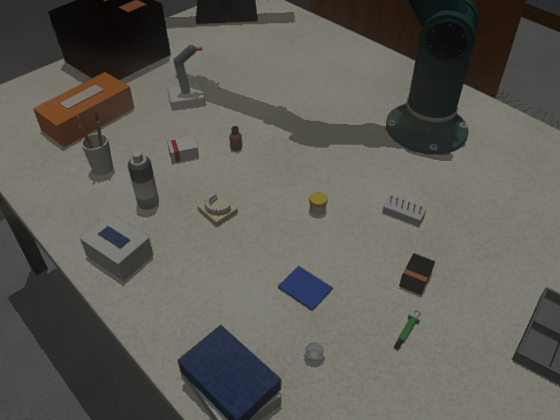

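```bash
cat >> h.py <<'E'
def go(x,y,z,yaw):
    "print shift in tool axes (mm) and spin (deg) to a world pose, tool down"
    s=arm.read_state();R=np.array(s['tool_rot']);d=R.T@(np.array([x,y,z])-s['tcp_pos'])
    c=np.degrees(np.arctan2(R[1,0],R[0,0]))
    print('shift',np.round(d*1000,1),'spin',round((c-yaw+90)%180-90,1),'tcp',np.round(s['tcp_pos'],4),'yaw',round(c,1),'t',s['time'],'open',round(s['opening'],4))
E
R='{"x":294,"y":-293,"z":70,"spin":22}'
python3 -m jog '[{"x":294,"y":-293,"z":70,"spin":22},{"x":294,"y":-293,"z":70,"spin":22},{"x":294,"y":-293,"z":70,"spin":22},{"x":294,"y":-293,"z":70,"spin":22},{"x":294,"y":-293,"z":70,"spin":22},{"x":294,"y":-293,"z":70,"spin":22},{"x":294,"y":-293,"z":70,"spin":22},{"x":294,"y":-293,"z":70,"spin":22}]' 1
python3 - <<'E'
from h import *
go(.435,-.288,.15,0)
p=imaging.camera('wrist');p['T']=np.array(p['T']);cv2.imwrite('pics/w0.png',p['pixels']);w=cloud(p);print(p['T'][:3,:4])
for m in find(p,'bottle')[:2]:
    q=w[m['mask']];q=q[~np.isnan(q[:,0])];t=q[q[:,2]>.057];print(m['score'],m['point'],rect(t[:,:2]),np.percentile(q,98,0))
E
```

```text
time: 1.7
tcp_pos: [0.4277, -0.307, 0.1649]
tool_rot: [[1.0, 0.002, 0.001], [0.002, -1.0, -0.001], [0.001, 0.001, -1.0]]
contact_force: [1.0, 0.0, 0.5]
opening: 0.0855
gripper_force: 0.0
shift [  7.3 -19.   14.9] spin 0.1 tcp [ 0.4277 -0.307   0.1649] yaw 0.1 t 1.7 open 0.0855
[[ 8.01602132e-04 -9.59061679e-01 -2.83196141e-01  5.00309174e-01]
 [-9.99998099e-01 -2.65463488e-04 -1.93154027e-03 -3.06888927e-01]
 [ 1.77728802e-03  2.83197151e-01 -9.59060069e-01  3.08096518e-01]]
0.7 [260.6, 189.7] (array([ 0.43705164, -0.29215466]), (18.264320373535156, 17.963258743286133), 50.28992462158203) [ 0.45218984 -0.27767894  0.06545665]
```

View pics/w0.png

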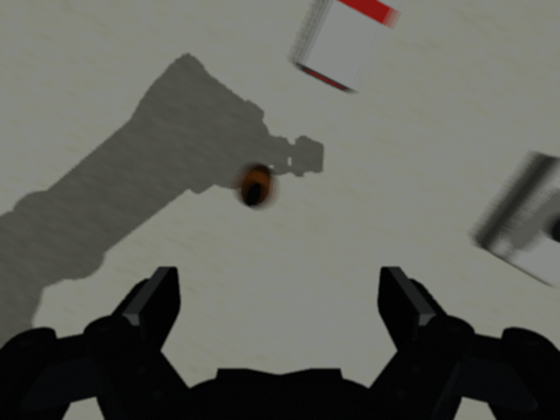

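```bash

python3 -m jog '[{"x":8,"y":-17,"z":45},{"x":8,"y":-17,"z":85},{"x":8,"y":-17,"z":120},{"x":8,"y":-17,"z":140},{"x":8,"y":-17,"z":153},{"x":8,"y":-17,"z":155},{"x":8,"y":-17,"z":155}]' | grep tcp
python3 -m jog '[{"x":0},{"x":0},{"x":0},{"x":0},{"x":0},{"x":0},{"x":0},{"x":0}]' 0
python3 -m jog '[{"z":-15},{"z":-50},{"z":-100},{"z":-130},{"z":-140},{"z":-140}]'
python3 -c "
from h import *
go(.626,.155,.15,0)"
```

```text
shift [ 202.8 -451.8   16.2] spin 0.9 tcp [ 0.4301 -0.2999  0.1637] yaw 0.9 t 1.8 open 0.0857invalid input at $[0]: expected keys x, y, z, spin
invalid input at $[0]: expected keys x, y, z, spin
invalid input at $[0]: expected keys x, y, z, spin
```

```bash

python3 -m jog '[{"x":6,"y":-9,"z":45,"spin":0},{"x":6,"y":-9,"z":65,"spin":0},{"x":6,"y":-9,"z":65,"spin":0},{"x":6,"y":-9,"z":65,"spin":0}]' | grep tcp
python3 -c "
from h import *
go(.436,-.290,.010,0)"
```

```text
tcp_pos: [0.4329, -0.3004, 0.1001]
shift [  3.1 -10.4  90.1] spin 0.1 tcp [ 0.4329 -0.3004  0.1001] yaw 0.1 t 2.2 open 0.0853
```

```bash

python3 -m jog '[{"x":3,"y":-10,"z":30,"spin":0},{"x":3,"y":-10,"z":60,"spin":0},{"x":3,"y":-10,"z":80,"spin":0},{"x":3,"y":-10,"z":90,"spin":0},{"x":3,"y":-10,"z":90,"spin":0},{"x":3,"y":-10,"z":90,"spin":0}]' | grep tcp
python3 -m jog '[{"x":0,"y":0,"z":0,"spin":0},{"x":0,"y":0,"z":0,"spin":0},{"x":0,"y":0,"z":0,"spin":0},{"x":0,"y":0,"z":0,"spin":0},{"x":0,"y":0,"z":0,"spin":0},{"x":0,"y":0,"z":0,"spin":0},{"x":0,"y":0,"z":0,"spin":0},{"x":0,"y":0,"z":0,"spin":0}]' 0
python3 -c "
from h import *
go(.626,.155,.15,0)"
```

```text
tcp_pos: [0.4365, -0.2905, 0.0109]
time: 3.6
tcp_pos: [0.4361, -0.2898, 0.0105]
tool_rot: [[1.0, 0.002, 0.001], [0.002, -1.0, -0.0], [0.001, 0.0, -1.0]]
contact_force: [-0.5, 0.2, 5.8]
opening: 0.0304
gripper_force: 58.8
shift [ 190.8 -444.4 -139.5] spin 0.1 tcp [ 0.4361 -0.2898  0.0105] yaw 0.1 t 3.6 open 0.0304
```

```bash

python3 -m jog '[{"x":0,"y":0,"z":-30,"spin":0},{"x":0,"y":0,"z":-65,"spin":0},{"x":15,"y":-30,"z":-90,"spin":0},{"x":30,"y":-70,"z":-100,"spin":0},{"x":48,"y":-112,"z":-100,"spin":0},{"x":66,"y":-154,"z":-100,"spin":0},{"x":84,"y":-196,"z":-100,"spin":0},{"x":102,"y":-238,"z":-100,"spin":0}]' | grep -E 'tcp|open'
python3 -m jog '[{"x":18,"y":-42,"z":0,"spin":0},{"x":36,"y":-84,"z":0,"spin":0},{"x":54,"y":-126,"z":0,"spin":0},{"x":71,"y":-165,"z":0,"spin":0},{"x":85,"y":-198,"z":0,"spin":0},{"x":89,"y":-206,"z":0,"spin":0},{"x":89,"y":-206,"z":0,"spin":0},{"x":89,"y":-206,"z":0,"spin":0}]' | grep -E 'tcp|open'
python3 - <<'E'
from h import *
go(.626,.155,.0195,0)
p=imaging.camera('wrist');p['T']=np.array(p['T']);cv2.imwrite('pics/w1.png',p['pixels']);w=cloud(p)
for t in('slab','bottle'):
  for m in find(p,t)[:1]:
    q=w[m['mask']];q=q[~np.isnan(q[:,0])];print(t,m['score'],m['point'],rect(q[:,:2]),np.percentile(q,[5,50,95],0))
E
```

```text
tcp_pos: [0.5376, -0.0495, 0.1099]
opening: 0.0304
tcp_pos: [0.625, 0.1528, 0.1094]
opening: 0.0304
shift [ 1.1 -2.4 89.9] spin 0.0 tcp [0.625  0.1528 0.1094] yaw 0.0 t 5.2 open 0.0304
slab 0.75 [274.9, 198.5] (array([0.6276778 , 0.15579839]), (69.80874633789062, 91.33045959472656), 6.961653232574463) [[0.60074153 0.11523013 0.00726722]
 [0.63258142 0.15492556 0.00845514]
 [0.66030877 0.19513113 0.00954272]]
bottle 0.63 [278.3, 302.6] (array([0.55778424, 0.15702711]), (51.80375671386719, 166.7538604736328), 77.79755401611328) [[0.62032865 0.1406001  0.10991188]
 [0.63355158 0.15261927 0.14349385]
 [0.64090877 0.16484856 0.16371685]]
```

View pics/w1.png

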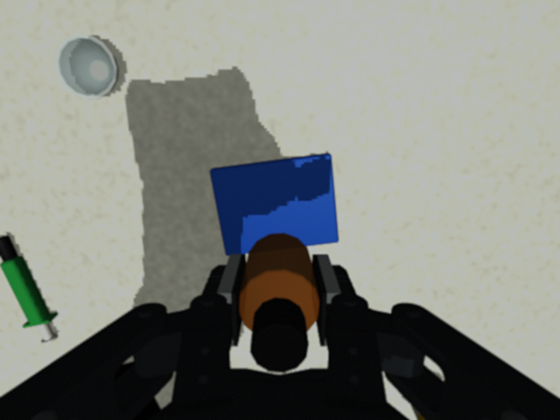

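```bash

python3 -m jog '[{"x":2,"y":-3,"z":30,"spin":0},{"x":2,"y":-3,"z":60,"spin":0},{"x":2,"y":-3,"z":78,"spin":0},{"x":2,"y":-3,"z":87,"spin":0},{"x":2,"y":-3,"z":90,"spin":0},{"x":2,"y":-3,"z":90,"spin":0}]' | grep -E 'tcp|force'
python3 -m jog '[{"x":0,"y":0,"z":0,"spin":0},{"x":0,"y":0,"z":0,"spin":0},{"x":0,"y":0,"z":0,"spin":0},{"x":0,"y":0,"z":0,"spin":0},{"x":0,"y":0,"z":0,"spin":0},{"x":0,"y":0,"z":0,"spin":0},{"x":0,"y":0,"z":0,"spin":0}]' 1 | grep -E 'tcp|open|force'
python3 -m jog '[{"x":0,"y":0,"z":-15,"spin":0},{"x":0,"y":0,"z":-45,"spin":0},{"x":0,"y":0,"z":-90,"spin":0},{"x":0,"y":0,"z":-120,"spin":0},{"x":0,"y":0,"z":-130,"spin":0},{"x":0,"y":0,"z":-130,"spin":0}]' | grep -E tcp
python3 - <<'E'
from h import *
go(.430,.292,.15,16)
for n in ('wrist','top'):
  p=imaging.camera(n);p['T']=np.array(p['T']);w=cloud(p)
  for t in('slab','bottle','carton','jaw'):
   for m in find(p,t)[:1]:
    q=w[m['mask']];q=q[~np.isnan(q[:,0])];
    if t=='bottle':q=q[q[:,2]>.062]
    if t=='carton':q=q[q[:,2]>.032]
    print(n,t,m['score'],m['point'],rect(q[:,:2]),len(q))
E
```

```text
tcp_pos: [0.6283, 0.157, 0.0201]
contact_force: [0.2, 0.4, -0.5]
gripper_force: 59.5
tcp_pos: [0.628, 0.1578, 0.0198]
contact_force: [-0.1, -0.2, 0.2]
opening: 0.0855
gripper_force: 0.0
tcp_pos: [0.6293, 0.158, 0.1523]
shift [-199.  -134.3    1.7] spin -15.9 tcp [0.6293 0.158  0.1523] yaw 0.1 t 7.25 open 0.0859
wrist slab 0.74 [292.6, 184.4] (array([0.62577655, 0.15459692]), (73.5362548828125, 90.02085876464844), 7.7404890060424805) 6157
wrist bottle 0.83 [279.8, 205.3] (array([0.62934534, 0.15698633]), (18.115962982177734, 18.006694793701172), 25.469133377075195) 607
wrist carton 0.48 [162.4, 347.4] (array([0., 0.]), (0.0, 0.0), 0.0) 0
top slab 0.76 [205.7, 202.6] (array([0.62587378, 0.1524407 ]), (70.78909301757812, 98.1990737915039), 7.69487190246582) 1052
top bottle 0.67 [201.5, 195.8] (array([0.62697021, 0.15608711]), (15.902913093566895, 17.029251098632812), 44.73085021972656) 73
top carton 0.64 [128.0, 281.8] (array([0.44016397, 0.29507367]), (70.02943420410156, 50.651451110839844), 17.99053192138672) 873
top jaw 0.69 [337.2, 198.7] (array([ 0.61832379, -0.13846713]), (71.68112182617188, 62.15159225463867), 89.53564453125) 932
```

```bash

python3 -m jog '[{"x":-30,"y":-22,"z":0,"spin":-5},{"x":-68,"y":-49,"z":0,"spin":-11},{"x":-106,"y":-76,"z":0,"spin":-18},{"x":-144,"y":-104,"z":0,"spin":-18},{"x":-175,"y":-126,"z":0,"spin":-18},{"x":-189,"y":-137,"z":0,"spin":-18},{"x":-189,"y":-137,"z":0,"spin":-18},{"x":-189,"y":-137,"z":0,"spin":-18}]' | grep tcp
python3 - <<'E'
from h import *
p=imaging.camera('wrist');p['T']=np.array(p['T']);cv2.imwrite('pics/w2.png',p['pixels']);w=cloud(p)
m=find(p,'carton')[0];q=w[m['mask']];q=q[(q[:,2]>.030)];print(m['score'],m['point'],rect(q[:,:2]))
go(.440,.2945,.009,18)
E
```

```text
tcp_pos: [0.4394, 0.2943, 0.1499]
0.56 [278.2, 198.5] (array([0.44114072, 0.29410672]), (70.45463562011719, 48.39244079589844), 17.561874389648438)
shift [ -0.2  -1.4 140.9] spin -0.0 tcp [0.4404 0.2933 0.1499] yaw 18.0 t 8.65 open 0.0853
```

View pics/w2.png

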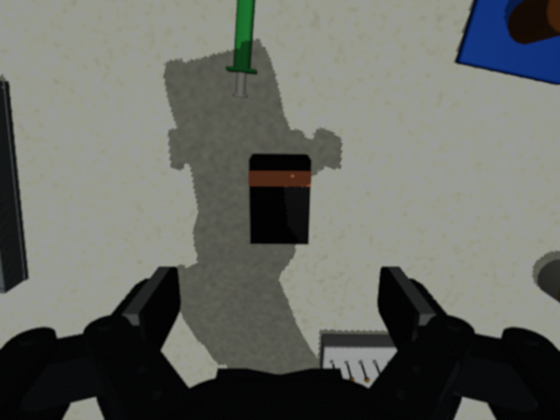

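```bash

python3 -m jog '[{"x":0,"y":-1,"z":40,"spin":0},{"x":0,"y":-1,"z":85,"spin":0},{"x":0,"y":-1,"z":120,"spin":0},{"x":0,"y":-1,"z":136,"spin":0},{"x":0,"y":-1,"z":141,"spin":0},{"x":0,"y":-1,"z":141,"spin":0}]' | grep -E 'tcp|force'
python3 -m jog '[{"x":0,"y":0,"z":0,"spin":0},{"x":0,"y":0,"z":0,"spin":0},{"x":0,"y":0,"z":0,"spin":0},{"x":0,"y":0,"z":0,"spin":0},{"x":0,"y":0,"z":0,"spin":0},{"x":0,"y":0,"z":0,"spin":0},{"x":0,"y":0,"z":0,"spin":0}]' 0 | grep -E 'tcp|open|force'
python3 -m jog '[{"x":0,"y":0,"z":-15,"spin":0},{"x":0,"y":0,"z":-45,"spin":0},{"x":0,"y":0,"z":-75,"spin":0},{"x":0,"y":0,"z":-90,"spin":0},{"x":0,"y":0,"z":-90,"spin":0}]' | grep -E 'tcp|open'
python3 -c "
from h import *
go(.622,.010,.10,0)"
```

```text
tcp_pos: [0.4395, 0.2942, 0.0082]
contact_force: [-0.7, -0.3, -0.1]
gripper_force: 0.0
tcp_pos: [0.4393, 0.2957, 0.0102]
contact_force: [0.5, -1.0, 6.5]
opening: 0.047
gripper_force: 63.0
tcp_pos: [0.4397, 0.2965, 0.1019]
opening: 0.0472
shift [ 84.1 328.9   1.6] spin 18.1 tcp [0.4397 0.2965 0.1019] yaw 18.1 t 10.45 open 0.0472
```

```bash

python3 -m jog '[{"x":6,"y":25,"z":0,"spin":3},{"x":17,"y":66,"z":0,"spin":8},{"x":29,"y":113,"z":0,"spin":13},{"x":41,"y":161,"z":0,"spin":18},{"x":53,"y":208,"z":0,"spin":18},{"x":65,"y":255,"z":0,"spin":18},{"x":76,"y":300,"z":0,"spin":18},{"x":83,"y":329,"z":0,"spin":18}]' | grep tcp
python3 -m jog '[{"x":0,"y":0,"z":0,"spin":0},{"x":0,"y":0,"z":0,"spin":0}]' | grep tcp
python3 - <<'E'
from h import *
for n in ('wrist','top'):
  p=imaging.camera(n);p['T']=np.array(p['T']);w=cloud(p)
  if n=='wrist':cv2.imwrite('pics/w3.png',p['pixels'])
  for t in('jaw','carton','slab'):
   for m in find(p,t)[:1]:
    q=w[m['mask']];q=q[~np.isnan(q[:,0])]
    if t=='carton': q=q[q[:,2]>.118]
    print(n,t,m['score'],rect(q[:,:2]),np.percentile(q[:,2],[2,98]))
go(.621,.010,.011,0)
E
```

```text
tcp_pos: [0.6207, 0.0037, 0.0984]
tcp_pos: [0.6188, 0.0077, 0.098]
wrist jaw 0.97 (array([ 0.61665051, -0.14979079]), (72.45584869384766, 94.81388854980469), 0.6319141983985901) [0.00563437 0.03525564]
wrist carton 0.9 (array([0.62049719, 0.00755891]), (70.20344543457031, 48.6818962097168), 0.11150083690881729) [0.12158524 0.12444496]
wrist slab 0.71 (array([0.62704846, 0.15837715]), (70.75872039794922, 98.14109802246094), 7.356015205383301) [0.00388275 0.00962553]
top jaw 0.78 (array([ 0.58744189, -0.08826726]), (85.22896575927734, 219.16819763183594), 30.31443977355957) [0.00278065 0.03820702]
top slab 0.84 (array([0.56477649, 0.13264665]), (231.58078002929688, 82.06031799316406), 31.418102264404297) [0.00175625 0.70082763]
shift [ 1.8 -0.4 87.8] spin 0.2 tcp [0.6193 0.0095 0.0988] yaw 0.2 t 11.85 open 0.0471
```

View pics/w3.png

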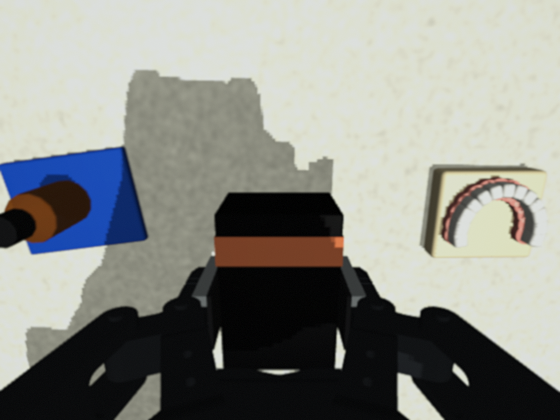

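```bash

python3 -m jog '[{"x":1,"y":0,"z":25,"spin":0},{"x":1,"y":0,"z":55,"spin":0},{"x":1,"y":0,"z":75,"spin":0},{"x":1,"y":0,"z":84,"spin":0},{"x":1,"y":0,"z":87,"spin":0},{"x":1,"y":0,"z":88,"spin":0},{"x":1,"y":0,"z":88,"spin":0}]' | grep -E 'tcp|force'
python3 -m jog '[{"x":0,"y":0,"z":0,"spin":0},{"x":0,"y":0,"z":0,"spin":0},{"x":0,"y":0,"z":0,"spin":0},{"x":0,"y":0,"z":0,"spin":0},{"x":0,"y":0,"z":0,"spin":0},{"x":0,"y":0,"z":0,"spin":0},{"x":0,"y":0,"z":0,"spin":0}]' 1 | grep -E 'tcp|open|force'
python3 -m jog '[{"x":0,"y":0,"z":-15,"spin":0},{"x":0,"y":0,"z":-45,"spin":0},{"x":0,"y":0,"z":-90,"spin":0},{"x":0,"y":0,"z":-130,"spin":0},{"x":0,"y":0,"z":-140,"spin":0},{"x":0,"y":0,"z":-140,"spin":0},{"x":0,"y":0,"z":-140,"spin":0}]' | grep -E tcp
python3 - <<'E'
from h import *
p=imaging.camera('wrist');p['T']=np.array(p['T']);w=cloud(p)
for t in('jaw','carton','slab'):
   for m in find(p,t)[:1]:
    q=w[m['mask']];q=q[~np.isnan(q[:,0])]
    if t=='carton': q=q[q[:,2]>.03]
    print(t,m['score'],rect(q[:,:2]),np.percentile(q[:,2],[2,98]))
go(.446,.0155,.15,0)
E
```

```text
tcp_pos: [0.6214, 0.0085, 0.0117]
contact_force: [0.7, 0.2, -1.0]
gripper_force: 62.1
tcp_pos: [0.6206, 0.0085, 0.0107]
contact_force: [-0.1, -0.2, 0.2]
opening: 0.0855
gripper_force: 0.0
tcp_pos: [0.6198, 0.0086, 0.1504]
jaw 0.97 (array([ 0.61713202, -0.14738091]), (71.37791442871094, 89.95345306396484), 0.3629626929759979) [0.00117452 0.03529636]
slab 0.93 (array([0.62579053, 0.15725525]), (74.33202362060547, 96.34526062011719), 7.4495849609375) [0.00045308 0.00995567]
shift [-173.4   -7.4   -0.4] spin 0.1 tcp [0.6194 0.0084 0.1491] yaw 0.1 t 14.15 open 0.0855
```

```bash

python3 -m jog '[{"x":-25,"y":-1,"z":0,"spin":0},{"x":-65,"y":-3,"z":0,"spin":0},{"x":-110,"y":-5,"z":0,"spin":0},{"x":-150,"y":-7,"z":0,"spin":0},{"x":-174,"y":-7,"z":0,"spin":0},{"x":-174,"y":-7,"z":0,"spin":0},{"x":-174,"y":-7,"z":0,"spin":0},{"x":-174,"y":-7,"z":0,"spin":0}]' | grep tcp
python3 - <<'E'
from h import *
for n in('wrist','top'):
  p=imaging.camera(n);p['T']=np.array(p['T']);w=cloud(p)
  for t in('jar','carton'):
    for m in find(p,t)[:1]:
      q=w[m['mask']];q=q[q[:,2]>.03]
      print(n,t,m['score'],m['point'],rect(q[:,:2]),np.percentile(q[:,2],[2,98]))
go(.446,.0155,.012,0)
E
```

```text
tcp_pos: [0.4484, 0.0152, 0.1507]
wrist jar 0.6 [277.2, 208.0] (array([0.44656531, 0.01422334]), (40.73371505737305, 39.39851379394531), 26.379507064819336) [0.0343643  0.04182973]
wrist carton 0.87 [288.1, 10.7] (array([0.59006018, 0.00797087]), (47.867122650146484, 6.195038795471191), 89.92266845703125) [0.03036543 0.03691499]
top carton 0.82 [268.4, 195.4] (array([0.62195068, 0.00820068]), (44.672420501708984, 71.17021942138672), 89.68828582763672) [0.03469523 0.04021112]
shift [ -1.2  -0.4 138.7] spin 0.1 tcp [0.4472 0.0151 0.1507] yaw 0.1 t 15.25 open 0.0853
```

Carton lies at (0.622, 0.008), as planned. Pick the jar.

```bash

python3 -m jog '[{"x":-1,"y":0,"z":40,"spin":0},{"x":-1,"y":0,"z":85,"spin":0},{"x":-1,"y":0,"z":118,"spin":0},{"x":-1,"y":0,"z":134,"spin":0},{"x":-1,"y":0,"z":138,"spin":0},{"x":-1,"y":0,"z":138,"spin":0}]' | grep -E 'tcp|force'
python3 -m jog '[{"x":0,"y":0,"z":0,"spin":0},{"x":0,"y":0,"z":0,"spin":0},{"x":0,"y":0,"z":0,"spin":0},{"x":0,"y":0,"z":0,"spin":0},{"x":0,"y":0,"z":0,"spin":0},{"x":0,"y":0,"z":0,"spin":0},{"x":0,"y":0,"z":0,"spin":0}]' 0 | grep -E 'tcp|open|force'
python3 -m jog '[{"x":0,"y":0,"z":-15,"spin":0},{"x":0,"y":0,"z":-45,"spin":0},{"x":0,"y":0,"z":-75,"spin":0},{"x":0,"y":0,"z":-90,"spin":0},{"x":0,"y":0,"z":-90,"spin":0}]' | grep -E 'tcp|open'
python3 - <<'E'
from h import *
p=imaging.camera('wrist');p['T']=np.array(p['T']);cv2.imwrite('pics/w4.png',p['pixels']);w=cloud(p)
m=find(p,'jar')[0];q=w[m['mask']];q=q[q[:,2]>.1];print(m['score'],np.nanpercentile(q,[2,50,98],0))
go(.621,.0085,.102,0)
E
```

```text
tcp_pos: [0.4456, 0.015, 0.0124]
contact_force: [-0.1, -0.5, 0.5]
gripper_force: 0.0
tcp_pos: [0.4462, 0.0152, 0.014]
contact_force: [-0.6, 1.3, 8.1]
opening: 0.0402
gripper_force: 59.2
tcp_pos: [0.4469, 0.0153, 0.1049]
opening: 0.0399
0.63 [[ 0.42933752 -0.00287756  0.10348515]
 [ 0.45191605  0.01502407  0.13117899]
 [ 0.46707633  0.03309837  0.13244745]]
shift [175.4   7.2   1.1] spin 0.1 tcp [0.4455 0.0153 0.103 ] yaw 0.1 t 17.15 open 0.0401
```

View pics/w4.png

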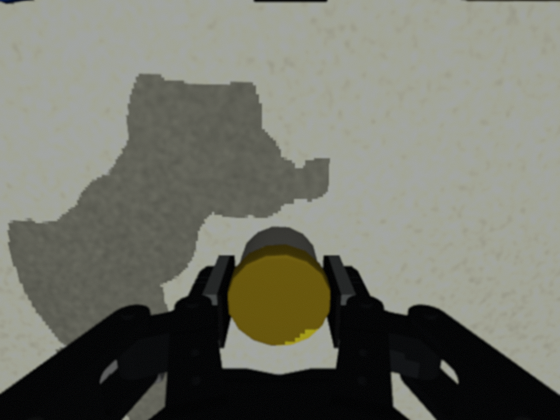

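```bash

python3 -m jog '[{"x":25,"y":1,"z":0,"spin":0},{"x":65,"y":3,"z":0,"spin":0},{"x":110,"y":5,"z":0,"spin":0},{"x":150,"y":7,"z":0,"spin":0},{"x":174,"y":7,"z":0,"spin":0},{"x":174,"y":7,"z":0,"spin":0},{"x":174,"y":7,"z":0,"spin":0},{"x":174,"y":7,"z":0,"spin":0}]' | grep tcp
python3 -m jog '[{"x":0,"y":0,"z":0,"spin":0},{"x":0,"y":0,"z":15,"spin":0},{"x":0,"y":0,"z":35,"spin":0},{"x":0,"y":0,"z":45,"spin":0},{"x":0,"y":0,"z":50,"spin":0},{"x":0,"y":0,"z":52,"spin":0},{"x":0,"y":0,"z":52,"spin":0},{"x":0,"y":0,"z":52,"spin":0}]' | grep -E 'tcp|force'
python3 - <<'E'
from h import *
p=imaging.camera('wrist');p['T']=np.array(p['T']);cv2.imwrite('pics/w5.png',p['pixels']);w=cloud(p)
for t in('jar','carton'):
  m=find(p,t)[0];q=w[m['mask']];print(m['score'],np.nanpercentile(q,[2,50,98],0))
go(.6215,.0085,.048,0)
E
```

```text
tcp_pos: [0.617, 0.0084, 0.1013]
tcp_pos: [0.6201, 0.0084, 0.0513]
contact_force: [0.2, -0.0, -0.4]
gripper_force: 60.5
0.93 [[ 0.60273804 -0.00973009  0.04370379]
 [ 0.62566841  0.00810976  0.07741257]
 [ 0.64032893  0.02627938  0.07873379]]
0.64 [[ 0.62245206 -0.0149998   0.00763851]
 [ 0.64735144  0.00802252  0.03545075]
 [ 0.65782147  0.03134479  0.03688977]]
shift [1.5 0.  3.4] spin 0.1 tcp [0.62   0.0085 0.0514] yaw 0.1 t 18.9 open 0.0401
```

View pics/w5.png

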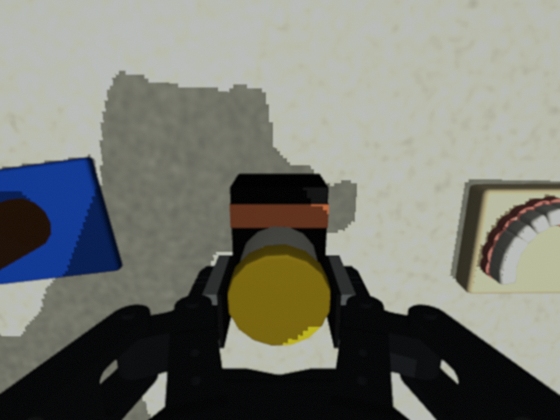

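```bash

python3 -m jog '[{"x":1,"y":0,"z":2,"spin":0},{"x":1,"y":0,"z":3,"spin":0},{"x":1,"y":0,"z":3,"spin":0}]' | grep -E 'tcp|force'
python3 -m jog '[{"x":0,"y":0,"z":0,"spin":0},{"x":0,"y":0,"z":0,"spin":0},{"x":0,"y":0,"z":0,"spin":0},{"x":0,"y":0,"z":0,"spin":0},{"x":0,"y":0,"z":0,"spin":0},{"x":0,"y":0,"z":0,"spin":0},{"x":0,"y":0,"z":0,"spin":0}]' 1 | grep -E 'tcp|open|force'
python3 -m jog '[{"x":0,"y":0,"z":-15,"spin":0},{"x":0,"y":0,"z":-45,"spin":0},{"x":0,"y":0,"z":-80,"spin":0},{"x":0,"y":0,"z":-100,"spin":0},{"x":0,"y":0,"z":-105,"spin":0},{"x":0,"y":0,"z":-105,"spin":0},{"x":0,"y":0,"z":-105,"spin":0}]' | grep -E tcp
python3 - <<'E'
from h import *
for n in('wrist','top'):
  p=imaging.camera(n);p['T']=np.array(p['T']);w=cloud(p);cv2.imwrite(f'pics/{n}6.png',p['pixels'])
  for t in('jar','carton','syringe'):
    for m in find(p,t)[:1]:
      q=w[m['mask']];q=q[q[:,2]>{'jar':.07,'carton':.03,'syringe':.006}[t]]
      if len(q)>5:print(n,t,m['score'],m['point'],rect(q[:,:2]),np.percentile(q[:,2],[2,98]))
go(.555,.359,.15,9)
E
```

```text
tcp_pos: [0.621, 0.0084, 0.0491]
contact_force: [-2.4, 0.7, 7.8]
gripper_force: 61.5
tcp_pos: [0.6206, 0.0084, 0.0477]
contact_force: [-0.8, 0.7, -0.6]
opening: 0.0854
gripper_force: 0.0
tcp_pos: [0.6197, 0.0085, 0.152]
wrist jar 0.72 [88.0, 195.0] (array([0.62935675, 0.15667816]), (18.736530303955078, 18.057113647460938), 87.96175384521484) [0.07052064 0.0735821 ]
wrist carton 0.61 [277.6, 171.5] (array([0.62271478, 0.00821033]), (48.127716064453125, 70.37944793701172), 89.96512603759766) [0.0331428 0.0371691]
top syringe 0.68 [106.9, 235.7] (array([0.55391455, 0.35788669]), (95.02262878417969, 22.4574031829834), 7.464566707611084) [0.0071136  0.01777674]
shift [ -64.7 -350.7    2.2] spin -8.9 tcp [0.6204 0.0084 0.1522] yaw 0.1 t 21.0 open 0.0858
```

View pics/wrist6.png

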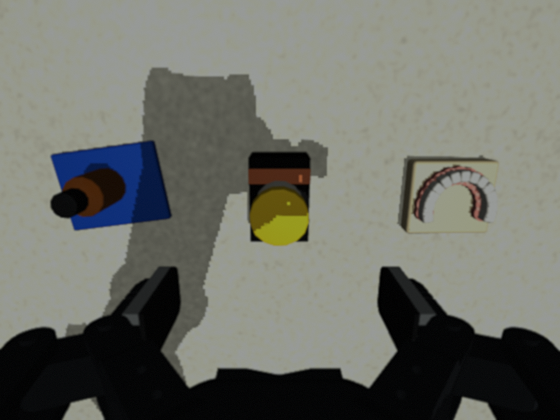

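```bash

python3 -m jog '[{"x":-5,"y":-25,"z":0,"spin":-4},{"x":-12,"y":-66,"z":0,"spin":-8},{"x":-21,"y":-113,"z":0,"spin":-8},{"x":-30,"y":-160,"z":0,"spin":-8},{"x":-39,"y":-208,"z":0,"spin":-8},{"x":-48,"y":-255,"z":0,"spin":-8},{"x":-57,"y":-300,"z":0,"spin":-8},{"x":-65,"y":-340,"z":0,"spin":-8}]' | grep tcp
python3 -m jog '[{"x":0,"y":-10,"z":20,"spin":0},{"x":0,"y":-10,"z":30,"spin":0},{"x":0,"y":-10,"z":30,"spin":0},{"x":0,"y":-10,"z":30,"spin":0}]' | grep tcp
python3 - <<'E'
from h import *
p=imaging.camera('wrist');p['T']=np.array(p['T']);w=cloud(p);cv2.imwrite('pics/w7.png',p['pixels'])
m=find(p,'syringe')[0];l=nets.landmark_of('syringe',p)[0];u,v=map(int,map(round,l['point']));print(l,w[v,u])
q=w[m['mask']];q=q[q[:,2]>.005];c,s,a=rect(q[:,:2]);print(m['score'],c,s,a)
h=np.array(cv2.fitLine((q[:,:2]*1000).astype(np.float32),cv2.DIST_HUBER,0,.01,.01)).ravel();d=h[:2]*np.sign(h[0]);print(h,np.degrees(np.arctan2(d[1],d[0])))
r=(q[:,:2]-c);t=r@d*1000;n=r@[-d[1],d[0]]*1000
for k in range(-56,56,6):
  i=(t>=k)&(t<k+6)
  if i.sum()>3:print(k,i.sum(),np.round(np.percentile(n[i],[2,98]),1),round(q[i,2].max()*1e3,1))
go(.555,.359,.003,9)
E
```

```text
tcp_pos: [0.553, 0.3525, 0.1527]
tcp_pos: [0.554, 0.3559, 0.1226]
{'point': [271.6, 201.3], 'score': 0.97} [0.55830937 0.36103029 0.01442298]
0.95 [0.55465948 0.36236264] (96.2907943725586, 23.53347396850586) 17.426193237304688
[9.7672296e-01 2.1450469e-01 5.5813660e+02 3.6057321e+02] 12.38647
-50 73 [-7.9  3. ] 14.2
-44 65 [-6.2  1.1] 12.2
-38 70 [-6.3  1.4] 12.2
-32 156 [-14.    8.6] 15.1
-26 122 [-8.8  4.4] 15.1
-20 115 [-8.4  3.7] 14.9
-14 119 [-8.7  3.9] 15.3
-8 122 [-8.5  3.6] 15.2
-2 123 [-8.8  3.8] 14.6
4 127 [-8.6  3.9] 15.1
10 127 [-8.4  3.9] 14.9
16 132 [-8.7  3.7] 15.0
22 136 [-8.5  3.8] 15.1
28 119 [-7.8  2.7] 14.2
34 113 [-7.7  3. ] 13.3
40 122 [-7.6  2.9] 14.2
46 46 [-7.1  2.5] 13.4
shift [  0.5  -2.4 120.6] spin -1.0 tcp [0.5547 0.3566 0.1236] yaw 8.0 t 22.35 open 0.086
```

View pics/w7.png

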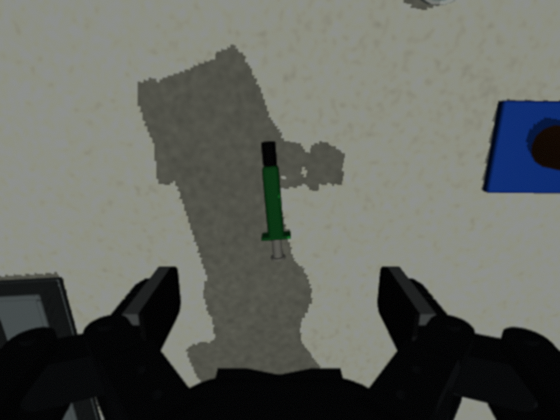

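```bash

python3 -m jog '[{"x":2,"y":-3,"z":35,"spin":-4},{"x":2,"y":-3,"z":70,"spin":-4},{"x":2,"y":-3,"z":100,"spin":-4},{"x":2,"y":-3,"z":114,"spin":-4},{"x":2,"y":-3,"z":119,"spin":-4},{"x":2,"y":-3,"z":119,"spin":-4},{"x":2,"y":-3,"z":119,"spin":-4}]' | grep -E 'tcp|force'
python3 -m jog '[{"x":0,"y":0,"z":0,"spin":0},{"x":0,"y":0,"z":0,"spin":0},{"x":0,"y":0,"z":0,"spin":0},{"x":0,"y":0,"z":0,"spin":0},{"x":0,"y":0,"z":0,"spin":0},{"x":0,"y":0,"z":0,"spin":0},{"x":0,"y":0,"z":0,"spin":0},{"x":0,"y":0,"z":0,"spin":0}]' 0 | grep -E 'tcp|open|force'
python3 -m jog '[{"x":0,"y":0,"z":-15,"spin":0},{"x":0,"y":0,"z":-45,"spin":0},{"x":0,"y":0,"z":-90,"spin":0},{"x":0,"y":0,"z":-130,"spin":0},{"x":0,"y":0,"z":-140,"spin":0},{"x":0,"y":0,"z":-140,"spin":0}]' | grep -E 'tcp|open|grip'
python3 - <<'E'
from h import *
p=imaging.camera('wrist');cv2.imwrite('pics/w8.png',p['pixels'])
go(.540,-.138,.12,-90)
print(np.round(arm.read_state()['joint_positions'],2))
E
```

```text
tcp_pos: [0.5563, 0.3619, 0.0053]
contact_force: [0.4, 1.4, 0.4]
gripper_force: 0.0
tcp_pos: [0.5552, 0.3616, 0.0041]
contact_force: [-1.0, -0.1, 4.9]
opening: 0.011
gripper_force: 61.8
tcp_pos: [0.5564, 0.3623, 0.1465]
opening: 0.011
gripper_force: 61.2
shift [-119.5  485.3   24.1] spin -77.9 tcp [0.555  0.3615 0.1444] yaw 12.1 t 24.5 open 0.011
[-0.76  0.62  0.17  1.83 -0.15  0.71 -1.87]
```

View pics/w8.png

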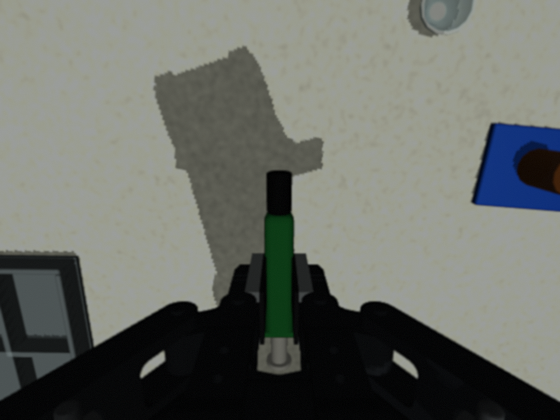

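```bash

python3 -m jog '[{"x":-5,"y":22,"z":0,"spin":-4},{"x":-14,"y":57,"z":0,"spin":-10},{"x":-24,"y":97,"z":0,"spin":-17},{"x":-34,"y":138,"z":0,"spin":-24},{"x":-44,"y":178,"z":0,"spin":-31},{"x":-54,"y":219,"z":0,"spin":-38},{"x":-63,"y":255,"z":0,"spin":-44},{"x":-69,"y":280,"z":0,"spin":-48}]' | grep tcp
python3 -m jog '[{"x":0,"y":0,"z":0,"spin":0},{"x":0,"y":0,"z":0,"spin":0}]' | grep -E 'tcp|open'
python3 - <<'E'
from h import *
go(.540,-.138,.144,90)
E
```

```text
tcp_pos: [0.544, 0.0694, 0.1416]
tcp_pos: [0.5451, 0.0727, 0.1422]
opening: 0.011
shift [-185.   101.    -1.7] spin -30.0 tcp [0.5451 0.0727 0.1422] yaw 60.0 t 25.5 open 0.011
```

```bash

python3 -m jog '[{"x":-15,"y":8,"z":0,"spin":-5},{"x":-50,"y":27,"z":0,"spin":-12},{"x":-95,"y":52,"z":0,"spin":-19},{"x":-135,"y":74,"z":0,"spin":-26},{"x":-170,"y":93,"z":0,"spin":-30},{"x":-185,"y":101,"z":0,"spin":-30},{"x":-185,"y":101,"z":0,"spin":-30},{"x":-185,"y":101,"z":0,"spin":-30}]' | grep tcp
python3 -m jog '[{"x":0,"y":0,"z":30,"spin":0},{"x":0,"y":0,"z":60,"spin":0},{"x":0,"y":0,"z":75,"spin":0},{"x":0,"y":0,"z":80,"spin":0},{"x":0,"y":0,"z":80,"spin":0},{"x":0,"y":0,"z":80,"spin":0}]' | grep -E 'tcp|open'
python3 - <<'E'
from h import *
for n in('wrist','scene'):
  p=imaging.camera(n);p['T']=np.array(p['T']);w=cloud(p)
  if n=='wrist':cv2.imwrite('pics/w9.png',p['pixels'])
  for t in('syringe','jaw'):
   for m in find(p,t)[:1]:
    q=w[m['mask']];q=q[~np.isnan(q[:,0])];print(n,t,m['score'],m['point'],rect(q[:,:2]),np.percentile(q,[1,50,99],0).round(3).tolist())
    l=nets.landmark_of(t,p)
    if l:u,v=map(int,map(round,l[0]['point']));print(l[0]['score'],w[v,u])
go(.540,-.138,.007,90)
E
```

```text
tcp_pos: [0.542, -0.1351, 0.1432]
tcp_pos: [0.5426, -0.1361, 0.0644]
opening: 0.0109
wrist syringe 0.76 [278.7, 261.3] (array([ 0.54220544, -0.16927216]), (161.9005889892578, 15.984589576721191), 89.87983703613281) [[0.537, -0.184, 0.066], [0.543, -0.128, 0.073], [0.549, -0.089, 0.075]]
0.64 [ 0.54309483 -0.12986707  0.07452805]
wrist jaw 0.91 [403.3, 235.5] (array([ 0.62745081, -0.14625761]), (78.92292022705078, 87.55883026123047), 0.6714522838592529) [[0.588, -0.172, 0.006], [0.617, -0.134, 0.019], [0.65, -0.103, 0.035]]
0.91 [ 0.6149279  -0.13499331  0.01893944]
scene syringe 0.45 [247.0, 183.2] (array([ 0.53461847, -0.13144832]), (90.67066192626953, 21.19971466064453), 68.39420318603516) [[0.532, -0.135, 0.057], [0.545, -0.111, 0.072], [0.549, -0.088, 0.076]]
0.45 [ 0.55710696 -0.12898457  0.07405992]
scene jaw 0.72 [216.6, 208.9] (array([ 0.61471686, -0.14937592]), (79.99380493164062, 99.86597442626953), 3.3318965435028076) [[0.578, -0.18, -0.002], [0.627, -0.129, 0.018], [0.653, -0.1, 0.036]]
0.93 [ 0.63326349 -0.11603591  0.02611584]
shift [-0.3 -1.8 57. ] spin 0.1 tcp [ 0.5418 -0.1377  0.064 ] yaw 90.1 t 27.4 open 0.0107
```

View pics/w9.png

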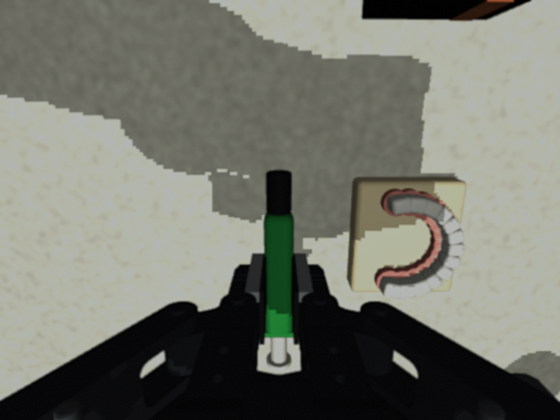

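```bash

python3 -m jog '[{"x":0,"y":-2,"z":20,"spin":0},{"x":0,"y":-2,"z":42,"spin":0},{"x":0,"y":-2,"z":54,"spin":0},{"x":0,"y":-2,"z":58,"spin":0},{"x":0,"y":-2,"z":59,"spin":0},{"x":0,"y":-2,"z":59,"spin":0}]' | grep -E 'tcp|force'
python3 -m jog '[{"x":0,"y":0,"z":0,"spin":0},{"x":0,"y":0,"z":0,"spin":0},{"x":0,"y":0,"z":0,"spin":0},{"x":0,"y":0,"z":0,"spin":0},{"x":0,"y":0,"z":0,"spin":0}]' 0.4 | grep -E 'tcp|open|force'
python3 -m jog '[{"x":0,"y":0,"z":-10,"spin":0},{"x":0,"y":0,"z":-40,"spin":0},{"x":0,"y":0,"z":-80,"spin":0},{"x":0,"y":0,"z":-125,"spin":0},{"x":0,"y":0,"z":-165,"spin":0},{"x":0,"y":0,"z":-180,"spin":0},{"x":0,"y":0,"z":-180,"spin":0}]' | grep -E tcp
python3 -m jog '[{"x":-30,"y":0,"z":0,"spin":0},{"x":-70,"y":0,"z":0,"spin":0},{"x":-90,"y":0,"z":0,"spin":0},{"x":-100,"y":0,"z":0,"spin":0},{"x":-100,"y":0,"z":0,"spin":0},{"x":-100,"y":0,"z":0,"spin":0}]' | grep -E tcp
python3 - <<'E'
from h import *
zc={'jar':.07,'carton':.03,'syringe':.005,'bottle':.067,'jaw':.01,'slab':.003,'white_carton':.03,'duster':.1}
for n in('wrist','top','scene'):
  p=imaging.camera(n);p['T']=np.array(p['T']);w=cloud(p)
  if n!='wrist':cv2.imwrite(f'pics/f_{n}.png',p['pixels'])
  for t in zc:
   for m in find(p,t)[:1]:
    q=w[m['mask']];q=q[q[:,2]>zc[t]]
    if len(q)>5:print(n,t,m['score'],m['point'],rect(q[:,:2]),q[:,2].max())
E
```

```text
tcp_pos: [0.5401, -0.1375, 0.0052]
contact_force: [0.7, -0.6, -0.3]
gripper_force: 61.2
tcp_pos: [0.5398, -0.1375, 0.0049]
contact_force: [0.6, -0.4, -0.2]
opening: 0.0342
gripper_force: 0.0
tcp_pos: [0.5416, -0.1379, 0.1882]
tcp_pos: [0.5396, -0.2357, 0.1841]
wrist syringe 0.95 [281.4, 76.4] (array([ 0.53999792, -0.13841507]), (95.25093841552734, 21.486557006835938), 89.8534164428711) 0.01541354494737196
wrist jaw 0.81 [371.6, 80.5] (array([ 0.62001477, -0.13954004]), (63.590389251708984, 70.87832641601562), 0.4320513904094696) 0.036623452879596285
top jar 0.78 [269.6, 197.8] (array([0.61797302, 0.00865828]), (38.325714111328125, 37.226234436035156), 89.79911804199219) 0.08224198897210777
top carton 0.9 [269.4, 205.5] (array([0.62141241, 0.00731933]), (71.01164245605469, 45.15315246582031), 1.5160263776779175) 0.0807978888762817
top syringe 0.71 [207.8, 201.7] (array([0.62651379, 0.15474727]), (71.07147979736328, 89.88493347167969), 7.560889720916748) 0.01555281319302182
top bottle 0.75 [202.3, 195.9] (array([0.62703516, 0.15616246]), (17.299114227294922, 17.069072723388672), 87.333
[... 933 characters left out ...]
([0.62864374, 0.15874849]), (15.09424877166748, 16.45488929748535), 28.838035583496094) 0.07615004478927001
scene jaw 0.76 [216.7, 208.7] (array([ 0.62076501, -0.13473946]), (66.55328369140625, 73.44617462158203), 2.281555414199829) 0.03881126952328917
scene slab 0.62 [305.6, 293.5] (array([0.62727789, 0.15553513]), (72.61390686035156, 93.87484741210938), 11.890355110168457) 0.013999602170197245
scene white_carton 0.76 [184.3, 148.7] (array([ 0.55510114, -0.36157983]), (60.18154525756836, 69.49830627441406), 65.76567077636719) 0.03988449481905609
scene duster 0.74 [145.5, 182.2] (array([ 0.72474597, -0.26898462]), (41.899383544921875, 46.77792739868164), 59.18436813354492) 0.1544436922692224
```

View pics/f_scene.png

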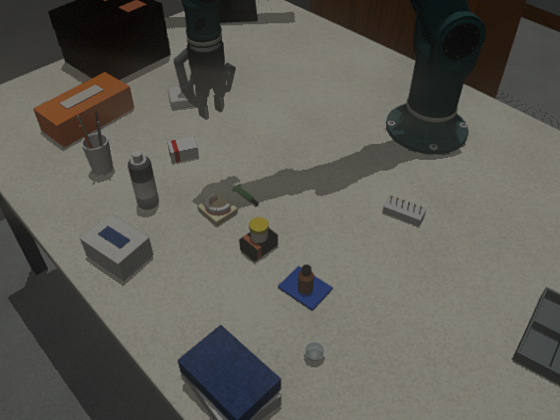

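View pics/f_top.png

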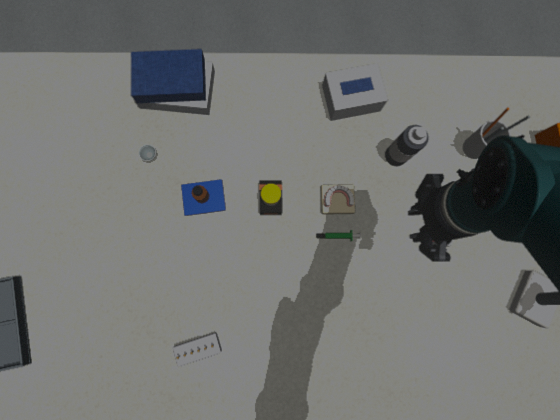

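The pictures show the jar upright on the black carton at (270,195), the bottle on the slab at (201,193), and the syringe centred in front of the jaw at (337,236). The bystanders have not moved.

```bash
python3 -c "
from plant import job
print(job.hand_in())"
```

```text
the job is handed in; nothing more can be done
None
```

I placed the carton, jar, bottle and syringe as asked and handed in the job at about 30 s. My last camera measurements put everything within tolerance, but the hand-in gave no verdict.

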